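# Index the modelling turntable to its zero line

### The arm

A 6-joint arm with a two-finger parallel gripper is mounted at the origin on the work surface. World frame = base frame: x ahead of the robot, y to its left, z up, the work surface at z = 0. Lengths are in mm, angles in degrees, forces in N, time in s.
With the tool pointing down it reaches from about 350 to 725 mm from the base axis. Payload 6 kg.
Tool frame: the origin (TCP) lies at the very end of the fingers, on their centre line; the grasp point (between the pads) lies 19 mm behind it; z points along the fingers, y is the line along which they close (so a half turn about z gives the same grasp; the last joint's range is limited). The gripper opens to 85 mm and grips with 20 to 120 N. Pads are 22 mm wide; open, the fingers measure 114 mm over their backs; the gripper's body (76 mm by 85 mm) begins 54 mm behind the grasp point. The pads swing forward as they close: fully open they stand 13 mm farther back than shut.
Start: joints at [92.917, 2.303, 4.859, 0, -92.561, -19.12], TCP at [167.401, 576.151, 231.261] pointing down, gripper open.
Joint ranges: [-146.85, 146.85], [-73.84, 115.35], [-62.03, 85.46], [-188.31, 113.3], [-161.28, -10.13], [-171.36, 171.36]. Speed limits (degrees/s): [147.25, 147.25, 172.46, 180, 180, 180].

### API

Orientations are given as [roll, pitch, yaw] about the fixed x, y, z axes, in that order (R = Rz(yaw) Ry(pitch) Rx(roll)).
In Python, from cell import env gives the robot as it stands. Calls block until the motion is done:
- env.movep(position, orientation): joint-space move of the TCP to a pose.
- env.line_to(position, orientation=None, rate=150, guard=None): straight line of the TCP; orientation=None keeps the orientation; rate is the mean speed in mm/s. With guard (N) it stops when the force on the tool has changed by that much, and returns True; else False.
- env.set_joints(angles): joint-space move.
- env.move_gripper(opening): opening from 0.0 (shut) to 1.0 (fully open); the grip force is fixed at half the most; returns when the fingers have stopped.
- env.wait(seconds).
- env.ik(position, orientation): joint angles nearest the present ones, or None.
- env.camera(name): name is "scene" or "top" or "wrist"; returns a dict with "pixels" (384x512x3 uint8, red, green, blue), "camera_matrix" (3x3 intrinsics, pixels), "pose" (4x4, takes a point from camera to world coordinates); the wrist camera has in their place "mount" (4x4, takes a point from camera to tool coordinates, whose origin is the TCP and whose axes are the flange's). Camera axes: x right, y up, looking along -z (the intrinsics and any distortion apply to the point x, -y, -z); pixel columns grow to the right and rows downward; lengths in mm; the calibration is good to about 2 mm. A picture is of the moment at which its call begins: read the wrist's pose just before it. There is no depth.
A pose or a line that the arm cannot do raises env.IKError and nothing moves.
- env.finish_job(): hands the job in; it is judged then, once.
Readings, each from a call of its own:
- env.get_clock(): time.
- env.get_qpos(): joint angles.
- env.get_qvel(): joint speeds.
- env.get_tau(): joint torques, N m.
- env.get_position(): TCP position.
- env.get_tool_rot(): TCP orientation.
- env.get_wrist_force(): force on the tool from outside, world axes, zero at the start.
- env.get_wrist_torque(): the same for the moment, N m.
- env.get_gripper_width(): opening from 0.0 (shut) to 1.0 (fully open).
- env.get_grip_force(): force on a finger pad.
Only numpy, scipy, OpenCV 4.12 (cv2) and the standard library are available. Lean on these libraries where they do the work, as an engineer would, in place of code of your own. Each camera call takes 0.05 s, during which the arm holds its last target. There are 200 camera calls.

### The job

The clay foot on the modelling turntable is to be worked on from its zero position: push on the edge of the turntable's wooden board with a fingertip and turn it, smoothly and without spinning it, until the steel pointer lines up with the one long zero line on the graduated base, then take the hand away. Do not touch the soft clay or push on the thin pointer, do not grip, lift or shove the turntable out of its place, and leave the tools and other things on the table where they are.

Things in the scene. Friction and masses are not known exactly. Their poses are not given: they have to be found in the camera images.
- turntable: base of the modelling turntable: loose round cast base, 330 mm across, 6 kg, on rubber feet; stays put under light pushes. Its flat top, 14 mm above the table, has a white rim with 24 dark lines, one every 15 degrees: 23 short (12 mm long) and one long zero line (120 to 164 mm from the centre, 6 mm wide). Origin: on the turning axis at table height; z up; x points along the zero line.
- board (a joint): angle of the wooden board (with pointer and clay) from the zero position, rad, counter-clockwise seen from above; 0 or a full turn (6.283) = pointer exactly over the zero line. Turns endlessly both ways, no stops or detents; drag about 0.16 N m (2 N at the corners): it stays where it is left and hardly coasts.
- board_top (a point): centre of the board's upper face, on the turning axis, 66 mm above the table; x towards the pointer. The board is a 190 x 190 mm square of plywood, 18 mm thick (48 to 66 mm above the table), its sides along this x and y. Under it is a round metal head of 85 mm radius (40 to 48 mm up), then free space down to the base's top.
- pointer_tip (a point): tip of the steel pointer, 146 mm from the axis, 18 mm above the table. The pointer is a strip 12 mm wide, 3 mm thick, that comes out under the middle of one side of the board, square to it, bends straight down 140 mm from the axis and ends just above the scale. Turns with the board.
- zero_line (a point): the point of the long zero line over which the pointer's tip must stand: 146 mm from the axis, on the base's top (15 mm above the table). It stays with the base.
- pointer: the thin steel pointer as a whole, fixed to the board; its origin is on the turning axis, 40 mm above the table, and its x axis runs along the pointer. Not to be pushed on.
- clay_foot: soft clay foot fixed in the middle of the board, about 135 mm long, 85 mm wide. Toes (towards the pointer) under 45 mm high, to 85 mm from the axis; ankle 60 mm across, up to 115 mm above the board, within 60 mm of the axis. Origin: in its sole, 4 mm behind the axis, 66 mm above the table; x towards toes and pointer. Not to be touched.
- loop_tool: bystander: loop tool, wooden handle with a wire loop, 190 mm long, 16 mm thick, lying along its x; origin about its middle at table height.
- wood_knife: bystander: wooden modelling knife, 187 mm long, 14 mm thick, lying along its x; origin about its middle at table height.
- spatula: bystander: steel spatula lying along its x; origin underneath it at table height.
- brush: bystander: brush lying along its x, left of the robot; origin underneath it at table height.
- tool_jar: bystander: steel jar 80 mm across and 95 mm high with modelling tools standing in it, up to 200 mm high; origin under its centre.
- clay_block: bystander: block of clay 75 x 130 x 55 mm; origin under its centre.
- plaster_foot: bystander: white plaster cast of such a foot, about 155 mm long and 131 mm high; origin in its sole.
- bucket: bystander: open white plastic bucket, 170 mm across and 150 mm high; origin under its centre.

How it is judged (in metres and radians):
At the end, for the whole second after the job is handed in: the pointer's tip stands within 6 mm (about 2.4 degrees) of the zero line, the board is at rest, and the turntable stands level within 20 mm of where it was (horizontal distance between pointer_tip and zero_line below 0.006 m and velocity of joint board between -0.05 and 0.05 rad/s and distance of turntable from where it was at the start of the episode below 0.02 m and angle between turntable's own z axis and vertical below 0.03 rad); the robot touches nothing.
It fails at once if the soft clay foot or the thin pointer was touched (over 1 N) (contact force between any of the fingers, the arm and clay_foot above 1 N or contact force between any of the fingers, the arm and pointer above 1 N).
It fails at once if the board was gripped between the fingers (the grasp point inside its outline, below its top) (x of the grasp point in the frame of board_top between -0.09 and 0.09 m and y of the grasp point in the frame of board_top between -0.09 and 0.09 m and z of the grasp point in the frame of board_top between -0.03 and 0 m).
It fails at once if the board was spun (faster than 3 rad/s) (velocity of joint board above 3 rad/s or velocity of joint board below -3 rad/s).
It fails at once if the turntable was lifted, tipped, or shoved over 25 mm out of its place (height (world z) of turntable above 0.01 m or angle between turntable's own z axis and vertical above 0.06 rad or distance of turntable from where it was at the start of the episode above 0.025 m).
It fails at once if another thing on the table was moved or lifted over 30 mm (distance of any of loop_tool, wood_knife, spatula, brush, tool_jar, clay_block, plaster_foot, bucket from where it was at the start of the episode above 0.03 m).
It also fails if it takes over 58 s, if anything falls off the work surface, if the arm or the gripper's body presses on something with over 40 N, if the wrist force passes 120 N, or if a joint passes its speed limit or range.

## Working session

There is one attempt and no reset: what is moved stays moved. The work goes in short steps, each a Python script; the robot and the scene stay as the last script left them, time stands still between calls to the robot, and variables do not carry over. Pictures are saved under pics/ and viewed, at most 10 in all, crops included, and the job is handed in when it is done.

```bash
ls; mkdir -p pics; python3 - <<'E'
from cell import env
import cv2,numpy as np
for n in("top","scene"):
    c=env.camera(n);cv2.imwrite(f"pics/{n}0.png",c["pixels"][...,::-1]);np.savez(f"{n}0.npz",**c)
    print(n,c["camera_matrix"].round(1).tolist(),c["pose"].round(3).tolist(),[k for k in c])
print(env.get_clock(),env.get_position(),env.get_tool_rot())
E
```

```text
pics
top [[350.7, 0.0, 256.2], [0.0, 350.7, 193.5], [0.0, 0.0, 1.0]] [[-0.007, 0.994, -0.105, 433.833], [-1.0, -0.009, -0.013, -48.191], [-0.014, 0.105, 0.994, 1130.034], [0.0, 0.0, 0.0, 1.0]] ['pixels', 'camera_matrix', 'pose']
scene [[404.4, 0.0, 261.5], [0.0, 404.4, 182.7], [0.0, 0.0, 1.0]] [[0.226, -0.793, 0.566, 1279.514], [0.974, 0.182, -0.134, -215.106], [0.003, 0.581, 0.814, 1111.977], [0.0, 0.0, 0.0, 1.0]] ['pixels', 'camera_matrix', 'pose']
0.1 [167.28955307 575.90033993 230.35098453] [ 1.79906610e+02 -8.91600890e-03 -1.62041182e+01]
```

View pics/top0.png

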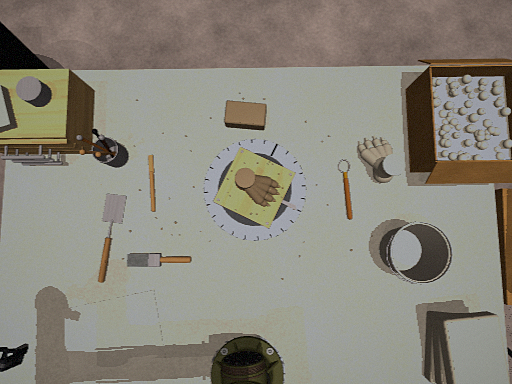

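View pics/scene0.png

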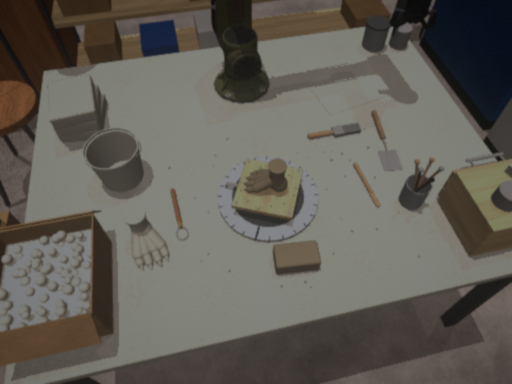

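Top view: the turntable is at about (255,190), its zero line at (275,149) and the pointer at (290,205), so the board needs about 80° counter-clockwise. Next I'll measure this.

```bash
cat > h.py <<'E'
import numpy as np,cv2
def ray(c,uv,z,pose=None):
    K=c["camera_matrix"];P=c["pose"] if pose is None else pose
    uv=np.atleast_2d(np.asarray(uv,float));d=np.c_[(uv-K[:2,2])/[K[0,0],K[1,1]],np.ones(len(uv))]*[1,-1,-1]
    w=d@P[:3,:3].T;o=P[:3,3];return o+w*((z-o[2])/w[:,2])[:,None]
def proj(c,p,pose=None):
    K=c["camera_matrix"];P=c["pose"] if pose is None else pose
    q=(np.atleast_2d(p)-P[:3,3])@P[:3,:3]*[1,-1,-1];q=q@K.T;return q[:,:2]/q[:,2:]
def circ(xy):
    A=np.c_[2*xy,np.ones(len(xy))];s=np.linalg.lstsq(A,(xy**2).sum(1),rcond=None)[0];return s[:2],np.sqrt(s[2]+s[:2]@s[:2])
E
python3 - <<'E'
from h import *
for n,uv0 in(("top",(255,190)),("scene",(268,197))):
    c=dict(np.load(n+"0.npz"));im=c["pixels"];hsv=cv2.cvtColor(im,cv2.COLOR_RGB2HSV);lab=cv2.cvtColor(im,cv2.COLOR_RGB2LAB).astype(int)
    x,y=uv0
    print(n,"white rim",lab[y-5:y+5:5,:,:][0,x-60:x+60:4].tolist()[:5], lab[y,x-56:x-36].tolist())
    big=cv2.resize(im[y-65:y+65,x-65:x+65],(600,600),interpolation=cv2.INTER_CUBIC)
    cv2.imwrite(f"pics/{n}crop.png",big[...,::-1])
    r=ray(c,[uv0],15)[0];print(r)
E
```

```text
top white rim [[171, 123, 134], [168, 127, 130], [172, 127, 128], [173, 129, 123], [172, 128, 123]] [[172, 125, 132], [170, 127, 130], [172, 126, 129], [168, 126, 133], [164, 125, 133], [152, 129, 122], [177, 127, 123], [176, 128, 124], [173, 130, 122], [174, 129, 123], [176, 127, 124], [170, 128, 124], [170, 128, 124], [172, 129, 123], [172, 130, 122], [173, 128, 124], [175, 129, 123], [176, 129, 122], [151, 129, 121], [112, 123, 142]]
[563.00865426 -29.90231984  15.        ]
scene white rim [[141, 126, 132], [142, 126, 132], [141, 126, 132], [142, 128, 126], [142, 128, 126]] [[141, 126, 131], [141, 127, 131], [142, 126, 131], [141, 126, 131], [140, 126, 132], [135, 127, 131], [132, 128, 127], [130, 128, 126], [130, 128, 126], [133, 128, 126], [139, 128, 126], [142, 128, 126], [142, 128, 126], [142, 128, 126], [142, 128, 126], [142, 128, 126], [142, 128, 126], [142, 128, 126], [142, 128, 126], [133, 128, 126]]
[577.37967068 -27.25142026  15.        ]
```

View pics/topcrop.png

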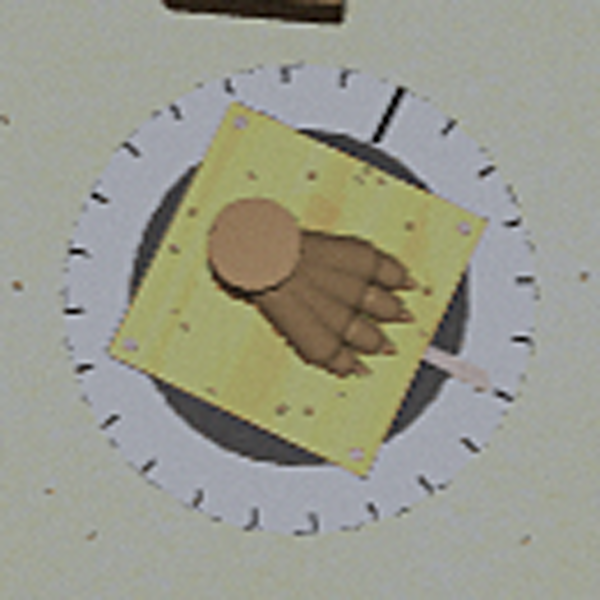

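The crop (offset (190,125), scale 4.6) shows the zero line from (378,140) to (402,90), and the pointer from (425,352) to (488,380). The yellow board's corners are at (235,102), (488,220), (366,477) and (108,352).

```bash
cat >> h.py <<'E'
def measure(c,uv0):
    im=c["pixels"];lab=cv2.cvtColor(cv2.bilateralFilter(im,5,20,3),cv2.COLOR_RGB2LAB).astype(int);x,y=uv0
    win=np.zeros(im.shape[:2],np.uint8);cv2.circle(win,uv0,60,1,-1)
    # board
    m=((lab[...,2]>=139)&(lab[...,0]>70)&(win>0)).astype(np.uint8)
    cs,_=cv2.findContours(m,cv2.RETR_EXTERNAL,cv2.CHAIN_APPROX_NONE)
    b=max(cs,key=cv2.contourArea)[:,0,:]
    bw=ray(c,b,66)[:,:2].astype(np.float32);br=cv2.minAreaRect(bw)
    # rim
    m=((lab[...,2]<=128)&(lab[...,0]>100)&(win>0)).astype(np.uint8)
    cs,_=cv2.findContours(m,cv2.RETR_EXTERNAL,cv2.CHAIN_APPROX_NONE)
    h=cv2.convexHull(max(cs,key=cv2.contourArea))[:,0,:]
    ctr,R=circ(ray(c,h,14)[:,:2])
    # zero line: dark pixels at radius 122..150
    v,u=np.mgrid[:im.shape[0],:im.shape[1]];uv=np.c_[u.ravel(),v.ravel()];xy=ray(c,uv,14)[:,:2]-ctr
    g=lab[...,0].ravel();r=np.hypot(*xy.T);a=np.degrees(np.arctan2(xy[:,1],xy[:,0]))
    return br,ctr,R,xy,g,r,a,lab
E
python3 - <<'E'
from h import *
for n,uv0 in(("top",(255,190)),("scene",(268,197))):
    c=dict(np.load(n+"0.npz"));br,ctr,R,xy,g,r,a,lab=measure(c,uv0)
    print(n,"board",br,"rim",ctr,R)
    k=(r>128)&(r<148)
    t=np.median(g[k]);kk=k&(g<t-50)
    h=np.histogram(a[kk],72,(-180,180));print([(e,int(q)) for q,e in zip(*h) if q])
    # pointer: reddish pixels
    A=lab[...,1].ravel();kk=k&(A>=131)
    h=np.histogram(a[kk],72,(-180,180));print([(e,int(q)) for q,e in zip(*h) if q])
E
```

```text
top board ((567.6923217773438, -27.432083129882812), (191.5774383544922, 189.8394317626953), 63.85222625732422) rim [568.63170066 -32.549852  ] 167.26228662694183
[(np.float64(-165.0), 1), (np.float64(-120.0), 1), (np.float64(-105.0), 1), (np.float64(-75.0), 1), (np.float64(-30.0), 7), (np.float64(-25.0), 6), (np.float64(105.0), 2), (np.float64(110.0), 1)]
[(np.float64(-160.0), 1), (np.float64(-125.0), 1), (np.float64(-120.0), 9), (np.float64(-115.0), 3), (np.float64(-70.0), 1), (np.float64(10.0), 1), (np.float64(15.0), 4), (np.float64(20.0), 1), (np.float64(105.0), 4), (np.float64(110.0), 1)]
scene board ((564.6775512695312, -23.793548583984375), (190.0477752685547, 214.01431274414062), 64.24934387207031) rim [579.91646837 -12.38649679] 148.2853170203963
[(np.float64(-135.0), 1), (np.float64(-130.0), 1), (np.float64(-125.0), 2), (np.float64(-120.0), 6), (np.float64(-115.0), 4), (np.float64(-110.0), 3), (np.float64(-105.0), 2), (np.float64(-85.0), 1), (np.float64(-80.0), 1), (np.float64(-40.0), 1), (np.float64(-35.0), 8)]
[(np.float64(145.0), 4), (np.float64(150.0), 13), (np.float64(155.0), 18), (np.float64(160.0), 15), (np.float64(165.0), 15), (np.float64(170.0), 1)]
```

```bash
cat >> h.py <<'E'
def pose(C,th,s,d):
    """finger centre at perpendicular d, tangential s of the face opposite the pointer; th = pointer angle (deg)"""
    f=np.radians(th+180);n=np.array([np.cos(f),np.sin(f)]);t=np.array([-n[1],n[0]])
    yaw=(th+180-90+180)%360-180
    return C+d*n+s*t,[180,0,yaw]
E
python3 - <<'E'
from h import *
from cell import env
c=dict(np.load("top0.npz"));lab=cv2.cvtColor(c["pixels"],cv2.COLOR_RGB2LAB).astype(int)
def line(mask):
    v,u=np.nonzero(mask);w=ray(c,np.c_[u,v],15)[:,:2];l=cv2.fitLine(w.astype(np.float32),cv2.DIST_HUBER,0,.01,.01).ravel();return l,len(u)
w=np.zeros(lab.shape[:2],bool);w[142:156,269:281]=True
w2=np.zeros_like(w)
l,k=line(w&(lab[...,0]<70));print("zero line",l,k,np.degrees(np.arctan2(l[1],l[0])))
for C in([567.7,-27.4],[568.6,-32.5],[566.5,-30]):
    d=l[2:]-C;print(C,"zero angle",np.degrees(np.arctan2(d[1],d[0])), "offset",d[0]*l[1]-d[1]*l[0])
# outer rim by radial steepest b-channel? report rim extents
C=np.array([567,-29.5])
for th in range(-116,-20,12):
    p,o=pose(C,th,70,112);q=env.ik([*p,54],o);print(th,p.round(),o,None if q is None else np.round(q))
E
```

```text
zero line [ 8.9583170e-01 -4.4439352e-01  6.9582874e+02 -9.1704666e+01] 13 -26.384542
[567.7, -27.4] zero angle -26.650950762795574 offset 0.6665794996883179
[568.6, -32.5] zero angle -24.9544599980483 offset -3.502208027396037
[566.5, -30] zero angle -25.506504659001365 offset -2.195855149779163
-116 [553. 102.] [180, 0, -26] [ 31.  -0. -16.   0. -74.  33.]
-104 [526.  96.] [180, 0, -14] [ 32.  -5. -21.   0. -74.  44.]
-92 [501.  85.] [180, 0, -2] [ 32.  -9. -25.   0. -74.  56.]
-80 [479.  69.] [180, 0, 10] [ 32. -13. -28.   0. -75.  68.]
-68 [460.  48.] [180, 0, 22] [ 31. -17. -31.   0. -76.  81.]
-56 [446.  24.] [180, 0, 34] [ 29. -20. -33.   0. -76.  95.]
-44 [438.  -2.] [180, 0, 46] [ 26. -21. -35.   0. -77. 110.]
-32 [435. -30.] [180, 0, 58] [ 23. -22. -35.   0. -77. 125.]
```

```bash
cat > sweep.py <<'E'
from h import *
from cell import env
C=np.array([567.7,-28.])
env.move_gripper(0.0)
z=54;s=72
p,o=pose(C,-116,s,150);env.movep([*p,180],o)
env.line_to([*p,z],rate=120)
f0=np.array(env.get_wrist_force())
p,o=pose(C,-116,s,111);print("touch",env.line_to([*p,z],o,rate=40),np.array(env.get_wrist_force())-f0)
for th in range(-108,-35,8):
    p,o=pose(C,th,s,111);env.line_to([*p,z],o,rate=60)
    print(th,(np.array(env.get_wrist_force())-f0).round(1),env.get_position().round(1))
p,o=pose(C,-36,s,150);env.line_to([*p,z],o,rate=100)
env.line_to([*p,230],rate=150)
p=[330,250,300]
try: env.movep(p,o)
except env.IKError: print("ik")
c=env.camera("top");np.savez("top1.npz",**c);cv2.imwrite("pics/top1.png",c["pixels"][...,::-1]);
print(env.get_clock())
E
python3 sweep.py
```

```text
touch False [ 0.14000248  0.17766208 -1.28075628]
-108 [ 1.5 -0.1 -2. ] [533.6 100.   54.1]
-100 [-0.1  0.6 -0.4] [516.3  93.8  54.1]
-92 [ 1.  -1.1 -0.7] [499.8  85.4  54. ]
-84 [ 0.5 -0.4 -0. ] [484.7  74.9  54.1]
-76 [ 0.8 -0.  -0.4] [471.2  62.4  54. ]
-68 [ 0.5 -0.3 -0.9] [459.6  48.   54. ]
-60 [ 0.4 -0.5 -0.8] [450.   32.2  54. ]
-52 [0.6 0.4 0. ] [442.8  15.3  54. ]
-44 [ 0.4  0.  -0.8] [438.   -2.5  54. ]
-36 [ 0.8  0.  -1.4] [435.7 -20.8  54. ]
12.8667
```

```bash
python3 - <<'E'
from h import *
c=dict(np.load("top1.npz"));print(measure(c,(255,190))[0])
cv2.imwrite("pics/top1c.png",cv2.resize(c["pixels"][100:340,150:350],(600,720)[:1]+(600,),interpolation=cv2.INTER_CUBIC)[...,::-1])
E
```

```text
((567.644775390625, -27.530593872070312), (191.13128662109375, 189.79417419433594), 52.09095001220703)
```

View pics/top1c.png

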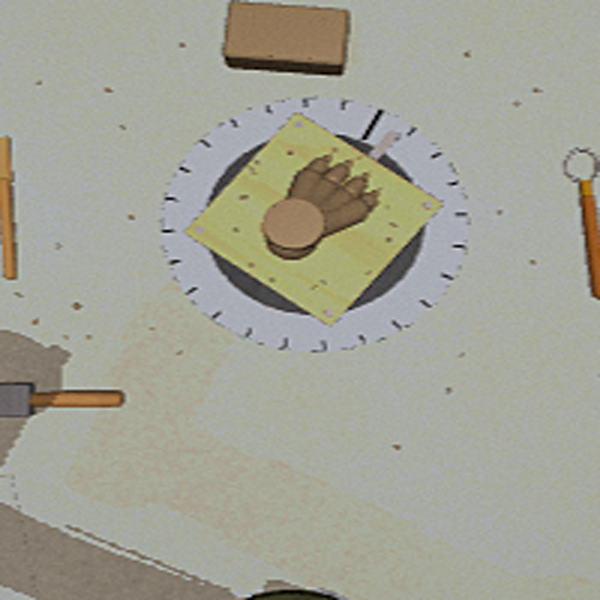

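The sweep worked: in the crop, the pointer at (385,145) is now about 11° short of the zero line at (373,125). I'll take a close wrist view for the final alignment.

```bash
cat > wr.py <<'E'
import sys
from h import *
from cell import env
from scipy.spatial.transform import Rotation as Ro
tag=sys.argv[1]
env.movep([560,-40,340],[180,0,54])
env.wait(.3)
T=np.eye(4);T[:3,3]=env.get_position();T[:3,:3]=Ro.from_euler("xyz",env.get_tool_rot(),degrees=True).as_matrix()
c=env.camera("wrist");print(np.array(c["mount"]).round(2).tolist(),c["camera_matrix"].round(1).tolist(),list(c))
c["pose"]=T@c["mount"];np.savez(f"wr{tag}.npz",**c);cv2.imwrite(f"pics/wr{tag}.png",c["pixels"][...,::-1])
print(c["pose"].round(2).tolist(),"zero line px",proj(c,[699,-93,15]),env.get_clock())
E
python3 wr.py 1
```

```text
[[0.0, 0.95, 0.32, 84.24], [1.0, -0.0, -0.0, -0.86], [-0.0, 0.32, -0.95, -142.19], [0.0, 0.0, 0.0, 1.0]] [[282.6, 0.0, 251.6], [0.0, 282.6, 191.5], [0.0, 0.0, 1.0]] ['pixels', 'camera_matrix', 'mount']
[[0.81, 0.56, 0.19, 608.55], [-0.59, 0.77, 0.26, 29.42], [0.0, -0.32, 0.95, 482.44], [0.0, 0.0, 0.0, 1.0]] zero line px [[340.95387107 125.499688  ]] 14.6083
```

View pics/wr1.png

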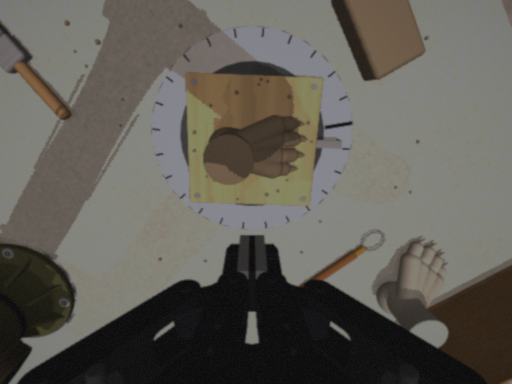

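The wrist view shows the zero line at (327–352,128–122) and the pointer at (318–341,143). I'll measure both here by intensity-weighted centroids.

```bash
cat > meas.py <<'E'
import sys
from h import *
def wline(c,win,sign,z,thr):
    """weighted centroid and principal direction (world) of dark (-1) / bright blobs in a window"""
    g=cv2.cvtColor(c["pixels"],cv2.COLOR_RGB2GRAY).astype(float);u0,u1,v0,v1=win
    s=g[v0:v1,u0:u1];w=np.clip(sign*(s-np.median(s))-thr,0,None);v,u=np.nonzero(w>0)
    p=ray(c,np.c_[u+u0,v+v0],z)[:,:2];w=w[v,u];m=np.average(p,axis=0,weights=w)
    e,V=np.linalg.eigh(np.cov(p.T,aweights=w));d=V[:,1];d=d if d[0]>0 else -d
    return m,np.degrees(np.arctan2(d[1],d[0])),len(w)
E
python3 - <<'E'
from meas import *
w=dict(np.load("wr1.npz"));t=dict(np.load("top1.npz"))
for n,c,win in(("wr",w,(326,356,117,131)),("top",t,(266,282,141,157))):
    m,a,k=wline(c,win,-1,15,40);print(n,"zero",m,a,k)
g=cv2.cvtColor(w["pixels"],cv2.COLOR_RGB2GRAY);print(g[134:154,318:346:2])
# board side edges in the wrist picture
lab=cv2.cvtColor(cv2.bilateralFilter(w["pixels"],5,20,3),cv2.COLOR_RGB2LAB).astype(int)
m=((lab[...,2]>=138)).astype(np.uint8);m[:,:150]=0;m[:,340:]=0;m[230:]=0;m[:60]=0
b=max(cv2.findContours(m,0,1)[0],key=cv2.contourArea)[:,0];print(cv2.minAreaRect(ray(w,b,66)[:,:2].astype(np.float32)))
E
```

```text
wr zero [696.38560623 -89.61652451] -26.47110681717574 105
top zero [691.40584769 -88.03348937] -35.8182638001999 37
[[ 58  55  65 124 134 135 134 134 134 135 134 137 135 135]
 [ 57  56  63 122 133 134 135 134 134 133 135 134 133 134]
 [ 53  50  56 116 127 128 129 128 129 130 135 135 133 135]
 [ 48  42  50 100 110 111 112 111 113 115 131 134 135 133]
 [ 45  39  48  94 103 103 104 105 104 100 118 132 134 134]
 [ 61  61  64  95 101 101 100 103 103  83  85 120 132 133]
 [ 92  93  93  99  99  99  97  99 100  87  75  96 129 134]
 [108 108 107 109 108 108 106 106 107 105 102 103 126 135]
 [109 110 110 110 109 110 110 109 109 109 109 110 126 135]
 [110 111 110 111 109 109 110 110 111 109 110 109 128 134]
 [111 112 111 112 113 112 111 111 109 110 110 112 130 135]
 [113 112 112 113 112 113 112 112 110 111 112 113 132 135]
 [111 111 112 112 112 111 111 112 112 111 112 114 129 132]
 [101 101 112 116 115 114 116 115 113 114 112 115 122 119]
 [ 71  70 117 129 127 127 128 125 123 123 123 122  98  75]
 [ 56  61 120 135 133 132 134 133 132 131 132 131 105  81]
 [ 53  61 121 135 134 134 135 135 134 134 133 136 127 124]
 [ 55  70 127 135 132 135 135 135 135 134 134 135 134 133]
 [ 55  73 129 135 136 135 135 134 134 135 136 135 135 135]
 [ 54  80 132 135 134 135 136 135 134 134 135 134 133 135]]
((569.4137573242188, -25.428665161132812), (188.88075256347656, 189.7216339111328), 52.041351318359375)
```

```bash
cat > fin.py <<'E'
import sys
from h import *
from cell import env
C=np.array([567.7,-28.]);z=54;s=72;a,b=map(float,sys.argv[1:3])
p,o=pose(C,a,s,150);env.movep([*p,300],o);env.line_to([*p,z],rate=150)
p,o=pose(C,a,s,111);env.line_to([*p,z],o,rate=60)
for th in np.linspace(a,b,3)[1:]:
    p,o=pose(C,th,s,111);env.line_to([*p,z],o,rate=30)
p,o=pose(C,b,s,150);env.line_to([*p,z],o,rate=60)
env.line_to([*p,300],rate=200)
print(env.get_clock())
E
python3 fin.py -38 -24.6; sed -i 's/560,-40,340\],\[180,0,54\]/600,-50,300],[180,0,64]/' wr.py; python3 wr.py 2
```

```text
21.425
[[0.0, 0.95, 0.32, 84.37], [1.0, -0.0, -0.0, -0.66], [-0.0, 0.32, -0.95, -142.19], [0.0, 0.0, 0.0, 1.0]] [[282.6, 0.0, 251.6], [0.0, 282.6, 191.5], [0.0, 0.0, 1.0]] ['pixels', 'camera_matrix', 'mount']
[[0.9, 0.41, 0.14, 635.58], [-0.44, 0.85, 0.29, 26.29], [0.0, -0.32, 0.95, 443.46], [0.0, 0.0, 0.0, 1.0]] zero line px [[322.50943647 150.63873453]] 22.5917
```

View pics/wr2.png

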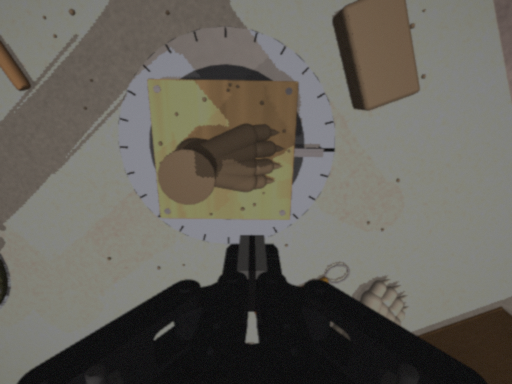

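The pointer (295–323, 152) now lies over the zero line, whose outer end shows at (323–334, 150). I'll check the residual.

```bash
python3 - <<'E'
from meas import *
c=dict(np.load("wr2.npz"));g=cv2.cvtColor(c["pixels"],cv2.COLOR_RGB2GRAY);print(g[142:162,310:338:2])
m,a,k=wline(c,(325,335,144,157),-1,15,40);print("zero end",m,k)
C=np.array([567.7,-28.]);d=m-C;print(np.degrees(np.arctan2(d[1],d[0])),np.hypot(*d))
lab=cv2.cvtColor(cv2.bilateralFilter(c["pixels"],5,20,3),cv2.COLOR_RGB2LAB).astype(int)
m=((lab[...,2]>=138)).astype(np.uint8);m[:,:140]=0;m[:,306:]=0;m[230:]=0;m[:70]=0
b=max(cv2.findContours(m,0,1)[0],key=cv2.contourArea)[:,0];print(cv2.minAreaRect(ray(c,b,66)[:,:2].astype(np.float32)))
E
```

```text
[[131 134 135 134 134 134 134 134 134 132 134 135 122 132]
 [119 128 128 128 129 132 134 134 134 135 135 134 122 131]
 [107 110 111 111 110 128 136 134 135 134 134 134 124 132]
 [103 102 102 104 101 122 133 133 135 135 135 135 123 132]
 [ 98  98  97 101  86 104 131 133 134 133 133 133 122 130]
 [ 81  81  78  89  72  74 113 122 120 120 120 120 115 130]
 [ 75  76  72  75  72  72  84  75  70  71  69  69  88 129]
 [103 103 102 102 104 100  97  50  20  24  24  27  76 129]
 [112 111 111 111 111 110 104  50  28  28  26  23  80 128]
 [110 111 110 112 110 110 106  77  72  73  72  72  95 128]
 [112 110 112 110 111 111 113 120 122 121 121 121 124 131]
 [114 112 113 112 114 113 115 131 134 134 134 133 126 133]
 [114 113 113 112 111 111 116 133 134 133 134 133 128 132]
 [112 112 113 112 110 111 116 134 136 134 134 134 131 132]
 [117 118 116 116 114 114 120 133 134 136 135 133 131 133]
 [131 131 129 129 127 127 128 133 134 135 136 134 132 131]
 [136 134 135 133 132 134 133 134 134 134 135 133 133 132]
 [133 134 135 135 134 135 133 134 134 134 134 134 134 132]
 [135 135 134 136 136 135 133 133 134 133 135 129 131 133]
 [136 134 136 134 135 135 136 134 135 135 134 132 131 132]]
zero end [708.60553394 -95.65851549] 38
-25.6488903468111 156.30753089143136
((569.5399780273438, -25.394622802734375), (188.9891815185547, 189.41058349609375), 63.40210723876953)
```

```bash
python3 - <<'E'
from cell import env
print(env.finish_job(),env.get_clock())
E
```

```text
the job is handed in; nothing more can be done
the job is handed in; nothing more can be done
```

I turned the board about 90° counter-clockwise with a fingertip, and the pointer now measures within about 0.3° of the zero line. The hand is clear, and the job was handed in at about 23 s on the robot's clock; no pass or fail verdict came back.

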